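Find the rocking tub lid and hold it home

TASK

One of the four parts tubs in the tray has a lid that is not fully home. Press the lids near an edge, one after another, until you find the one that rocks; then press that lid down until it sits level and fully home, and finish while still holding it down, because its seal lifts it again when let go and I still have to strap it. Do not pull any lid up, and leave the tape core, the can and the wooden block where they stand.

Things in the scene. Friction and masses are not known exactly. Their poses are not given: they have to be found in the camera images.
- tray: fixed plywood tray, 250 x 250 mm, walls 34 mm high, holding four identical blue plastic parts tubs in two rows of two (112 mm apart both ways). Origin at the centre of its underside on the bench; x and y along its sides, z up. Nothing in it can shift except the loose lid.
- place_1 (a point): middle of the lid in the near row (towards -x of the tray), +y side; a point of the tray, 77 mm above the bench. Each lid is a flat grey plastic square 90 x 90 mm along the tray's sides, level, 19 mm deep with its skirt, which hides the rim of the 78 mm wide tub. Tubs stand unevenly: any lid's top is 73 to 81 mm up (the loose one 69 to 75 once home). Three lids are rigid; the loose one may be at any place.
- place_2 (a point): middle of the lid in the near row, -y side; a point of the tray, 77 mm above the bench. Each lid is a flat grey plastic square 90 x 90 mm along the tray's sides, level, 19 mm deep with its skirt, which hides the rim of the 78 mm wide tub. Tubs stand unevenly: any lid's top is 73 to 81 mm up (the loose one 69 to 75 once home). Three lids are rigid; the loose one may be at any place.
- place_3 (a point): middle of the lid in the far row (+x), +y side; a point of the tray, 77 mm above the bench. Each lid is a flat grey plastic square 90 x 90 mm along the tray's sides, level, 19 mm deep with its skirt, which hides the rim of the 78 mm wide tub. Tubs stand unevenly: any lid's top is 73 to 81 mm up (the loose one 69 to 75 once home). Three lids are rigid; the loose one may be at any place.
- place_4 (a point): middle of the lid in the far row, -y side; a point of the tray, 77 mm above the bench. Each lid is a flat grey plastic square 90 x 90 mm along the tray's sides, level, 19 mm deep with its skirt, which hides the rim of the 78 mm wide tub. Tubs stand unevenly: any lid's top is 73 to 81 mm up (the loose one 69 to 75 once home). Three lids are rigid; the loose one may be at any place.
- seat (a joint): how far the loose lid, wherever it is, has been pressed down (m): 0 as found, standing 6 mm proud on its springy seal; 0.006 fully home on its tub's rim; negative if pulled up. The seal pushes back up 1.3 N per mm (about 8 N when home) and lifts the lid again as soon as it is let go. A fingertip within 10 mm of its middle with 12 to 18 N holds it home and level.
- rock_x (a joint): tilt of the loose lid about the tray's x axis (rad), 0 = level as found, either sign. Pressed 28 mm from its middle along the tray's y with a light 2 to 5 N, the lid tips about 0.1 rad (that edge goes down 4 mm or so) until its edge meets the rim; let go, it levels itself. Home and pressed at its middle, it cannot tip.
- rock_y (a joint): tilt of the loose lid about the tray's y axis (rad), 0 = level as found, either sign. Pressed 28 mm from its middle along the tray's x with a light 2 to 5 N, the lid tips about 0.1 rad (that edge goes down 4 mm or so) until its edge meets the rim; let go, it levels itself. Home and pressed at its middle, it cannot tip.
- tape: bystander: upright cardboard tape core, a ring 100 mm across and 48 mm high, standing loose left (+y) of the tray; origin at its underside's centre
- can: bystander: closed can 54 mm across and 105 mm high, standing loose right (-y) of the tray; origin at its underside's centre
- block: bystander: loose wooden pallet block 75 x 100 x 78 mm high, on the bench beyond the tray; origin at its underside's centre

How it is judged (in metres and radians):
On the way, in this order (a step that is already met when the one before it is completed fails the run):
1. the loose lid has been made to rock: tilted more than 0.04 rad by a press off its middle ((value of joint any of rock_x, rock_y above 0.04 rad or value of joint any of rock_x, rock_y below -0.04 rad)), for 0.05 s.
2. the loose lid is pressed home and level (value of joint seat above 0.0045 m and value of joint rock_x between -0.03 and 0.03 rad and value of joint rock_y between -0.03 and 0.03 rad), for 0.2 s.
At the end, for the whole second after the job is handed in: The loose lid is held down: pressed at least 4.5 mm of its 6 mm, tilted less than 0.03 rad about either axis, all through the last second (it rises if let go). Tape core, can and block are within 15 mm of where they stood (all of step 2 and distance of each of tape, can, block from where it was at the start of the episode below 0.015 m); the arm keeps its last pose, push and grip.
It fails at once if the loose lid is pulled up by more than 4 mm (value of joint seat below -0.004 m).
It fails at once if a bystander is moved more than 15 mm or lifted (distance of any of tape, can, block from where it was at the start of the episode above 0.015 m).
It also fails if it takes over 48 s, if anything falls off the work surface, if the arm or the gripper's body presses on something with over 40 N, if the wrist force passes 120 N, or if a joint passes its speed limit or range.

ROBOT

A 6-joint arm with a two-finger parallel gripper is mounted at the origin on the work surface. World frame = base frame: x ahead of the robot, y to its left, z up, the work surface at z = 0. Lengths are in m, angles in degrees, forces in N, time in s.
With the tool pointing down it reaches from about 0.375 to 0.9 m from the base axis. Payload 3.1 kg.
Tool frame: the origin (TCP) lies at the very end of the fingers, on their centre line; the grasp point (between the pads) lies 19 mm behind it (bot.grip_point_offset is the distance from the TCP to the grasp point, in m); z points along the fingers, x is the direction in which the jaws open and shut, and the axes are right-handed (so a half turn about z gives the same grasp; the last joint's range is limited). The gripper opens to 87 mm and grips with 3 to 60 N. Pads are 19 mm wide; open, the fingers measure 117 mm over their backs; the gripper's body (75 mm by 190 mm) begins 51 mm behind the grasp point.
Start: joints at [53.199, 30.224, 82.088, -0, 67.689, -10.227], TCP at [0.28, 0.559, 0.223] pointing down, gripper open.
Joint ranges: [-176.69, 176.69], [-43.24, 126.21], [12.49, 139.97], [-82, 262], [0, 151.66], [-163.58, 163.58]. Speed limits (degrees/s): [159.86, 159.86, 180, 180, 180, 180].

INTERFACE

Orientations are given as a 3x3 rotation matrix whose columns are the frame's x, y, z axes.
In Python, from rig import bot, capture, recognise, place_of gives the robot as it stands.
- The arm moves only by the tool send_rows, never from a script. Its argument "motion" is a list of rows, each a list of 2 entries, a list of its own where there are three numbers: the shift along the tool's x, y, z in mm, then the turn about the tool's z in rad. A call has exactly 5 rows; each row shifts and turns the pose as measured when the row begins, along the tool's axes as they then stand; what a row does not reach is not made up. A row lasts 1/12 s, in which the tool goes at most 41.7 mm and 7.16 degrees, less where a joint would pass 70% of its speed; a pose out of reach is approached as far as the arm can. A call with a gripper value outside its range is refused whole. "gripper" is the closure, from 0 (fully open) to 1 (shut), set as the call begins (left out, the last holds). The fingers move at their own pace and stop on an object; the grip force is fixed at half the most. Time passes only in rows, so rows that do not move let the fingers close, or fill a call up. It gives the time, the measured TCP pose, the force and the opening at its end, in the units of the state.
- bot.read_state(): the state, without advancing time (a new reading comes with each control period).
- capture(name): name is "scene" or "top" or "wrist"; returns a dict with "image" (384x512x3 uint8, blue, green, red), "fx", "fy", "cx", "cy" (pixels), "rvec" (rotation vector, rad) and "tvec" (3), from world to camera coordinates, as OpenCV has them. Camera axes: x right, y down, z forward; pixel columns grow to the right and rows downward; lengths in m; the calibration is good to about 2 mm. The wrist camera is an equidistant fisheye: a pixel r from the principal point sees the ray r / f radians off the axis. A picture is of the moment at which its call begins. There is no depth.
- bot.hand_in(): hands the job in, once; it reports no verdict.
Trained networks look in the newest picture that a camera, given by its name, has taken for a name from the list of things; names that differ only in an ending like _2 or _b are one class to them, and where a whole thing is asked for, a point or a joint stands for the part that bears it (a point fixed in the world has none). Each returns a list of dicts, best first, with "p" (0 to 1); they miss things now and then, are a little off and sometimes report something else, mostly with a low value. They report only what shows in the picture. A call takes as long as a camera call.
- recognise(camera, target): "xy" ([column, row] in pixels, amid what is visible of it).
- place_of(camera, target): "xy" ([column, row] in pixels: a listed point, or the origin of a listed thing).
The state is a dict: "time_s": time; "joint_positions": joint angles; "qvel": joint speeds; "tau": joint torques, N m; "position": TCP position; "tcp_rot": TCP orientation; "force": force on the tool from outside, world axes, zero at the start; "moment": the same for the moment, N m; "opening": opening from 0.0 (shut) to 1.0 (fully open).
Only numpy, scipy, OpenCV 4.12 (cv2) and the standard library are available. Lean on these libraries where they do the work, as an engineer would, in place of code of your own. Each camera call takes 0.05 s, during which the arm holds its last target.

## Working session

There is one attempt and no reset: what is moved stays moved. The work goes in short steps, Python scripts to look and compute and a tool call to move; the robot and the scene stay as the last step left them, time stands still between calls to the robot, and variables do not carry over. Pictures are saved under pics/ and viewed, and the job is handed in when it is done.

Besides the shell and the picture viewer there is one more tool, called after "Call:" as name([rows], argument=value, ...), one row to a line, values as JSON. send_rows: Moves the arm, as the interface text tells. Its arguments: {"type":"object","properties":{"motion":{"type":"array","items":{"type":"array"}},"gripper":{"type":"number"}},"required":["motion"]}

```bash
mkdir -p pics; ls
cat > h.py <<'E'
import numpy as np, cv2
from rig import bot, capture, recognise, place_of
def cast(c,xy,z):
    R=cv2.Rodrigues(np.array(c["rvec"],float))[0];t=np.array(c["tvec"],float).ravel()
    d=np.array([(xy[0]-c["cx"])/c["fx"],(xy[1]-c["cy"])/c["fy"],1.0])
    o=-R.T@t;d=R.T@d
    return o+d*(z-o[2])/d[2]
def proj(c,p):
    R=cv2.Rodrigues(np.array(c["rvec"],float))[0];t=np.array(c["tvec"],float).ravel()
    q=R@np.array(p)+t
    return [c["fx"]*q[0]/q[2]+c["cx"],c["fy"]*q[1]/q[2]+c["cy"]]
E
python3 - <<'E'
from h import *
for n in("top","scene"):
    c=capture(n);cv2.imwrite(f"pics/{n}0.png",c["image"])
    for t,z in(("tray",0),("place_1",.077),("tape",0),("can",0),("block",0)):
        for r in place_of(n,t)[:5]: print(n,t,np.round(r["xy"],1),round(r["p"],2),np.round(cast(c,r["xy"],z),3))
s=bot.read_state();print(s["time_s"],s["position"],np.round(s["tcp_rot"],3),s["force"],s["opening"])
E
```

```text
pics
top tray [243.7 225.5] 0.57 [0.59  0.064 0.   ]
top tape [158. 239.] 0.56 [0.596 0.278 0.   ]
top can [322.4 194.9] 0.63 [ 0.629 -0.145  0.   ]
top can [249.1 228.6] 0.36 [0.579 0.052 0.   ]
top block [256.6 142.6] 0.68 [ 0.797 -0.008  0.   ]
scene tray [257.3 210.3] 0.65 [0.579 0.06  0.   ]
scene place_1 [255.1 211. ] 0.31 [0.678 0.044 0.077]
scene can [173.9 231.4] 0.83 [ 0.643 -0.15   0.   ]
scene block [233.4 275.3] 0.8 [ 0.802 -0.016  0.   ]
0.6 [0.27956338 0.55895839 0.22256115] [[ 0.447  0.894 -0.   ]
 [ 0.894 -0.447  0.   ]
 [ 0.    -0.    -1.   ]] [0.36397619 0.14271101 0.48423787] 1.001709685219686
```

View pics/top0.png

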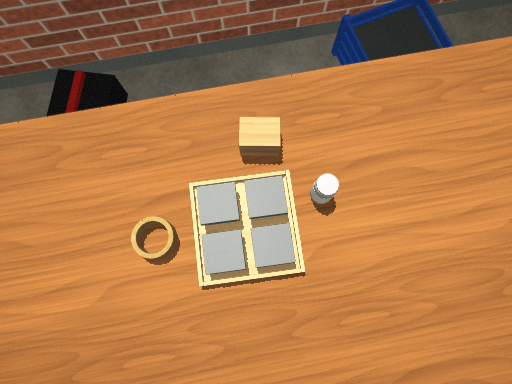

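View pics/scene0.png

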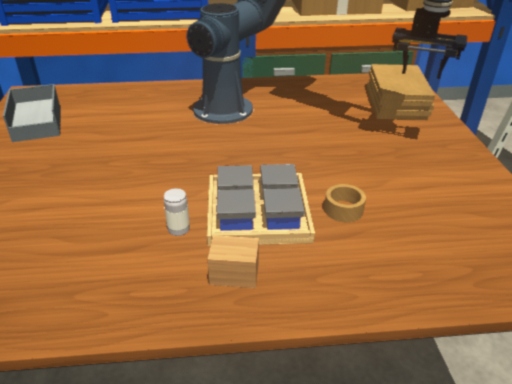

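The top view shows the tray centred near (245,228), with lids near (217,203), (266,197), (223,252) and (272,245). The tape is at (153,238), the can at (325,188) and the block at (260,138). I'll measure the lids by segmenting them.

Run:
```python
from h import *
c=capture("top");im=c["image"];hsv=cv2.cvtColor(im,cv2.COLOR_BGR2HSV)
b=im.astype(int)
m=((b[...,0]>=b[...,2]-2)&(b.max(2)>70)).astype(np.uint8)*255
r=np.zeros_like(m);r[165:290,185:308]=m[165:290,185:308]
n,l,s,ce=cv2.connectedComponentsWithStats(r)
for i in range(1,n):
    if s[i,4]<300: continue
    cs,_=cv2.findContours((l==i).astype(np.uint8),cv2.RETR_EXTERNAL,cv2.CHAIN_APPROX_NONE)
    pts=np.array([cast(c,p,.077)[:2] for p in cs[0][:,0,:]],np.float32)
    rc=cv2.minAreaRect(pts*1000)
    print(ce[i],s[i],np.round(cast(c,ce[i],.077),4),np.round(rc[0],1),np.round(rc[1],1),round(rc[2],1))
# tray outline
m2=((hsv[...,0]>18)&(hsv[...,0]<32)&(hsv[...,2]>150)).astype(np.uint8)
r=np.zeros_like(m2);r[168:292,185:308]=m2[168:292,185:308]
ys,xs=np.nonzero(r);pts=np.array([cast(c,p,.034)[:2] for p in zip(xs,ys)],np.float32)
print(cv2.minAreaRect(pts*1000))
R=cv2.Rodrigues(np.array(c["rvec"]))[0];print(-R.T@np.array(c["tvec"]).ravel())
cv2.imwrite("pics/crop.png",cv2.resize(im[150:300,120:350],None,fx=3.4,fy=3.4,interpolation=cv2.INTER_CUBIC))
```

```text
[266.73945783 200.77710843] [247 179  41  39 664] [6.256e-01 6.000e-04 7.700e-02] [6.319e+02 6.000e-01] [86.3 80.4] 87.2
[217.41761364 199.65340909] [199 188  38  24 352] [0.6495 0.1122 0.077 ] [647.  111.5] [45.3 90.3] 2.9
[222.35714286 215.89285714] [201 202  38  22 308] [0.6099 0.1073 0.077 ] [616.  113.5] [39.9 88.2] 0.1
[273.24781341 245.30612245] [ 252  223   43   44 1029] [0.5224 0.0058 0.077 ] [524.5   6.5] [86.4 88.1] 87.0
[223.8845339  252.02754237] [203 230  43  44 944] [0.5284 0.1176 0.077 ] [530.7 118.3] [87.7 87.5] 87.2
((583.5972900390625, 60.370086669921875), (249.05050659179688, 248.99432373046875), 86.92831420898438)
[0.46166812 0.05187576 0.93067127]
```

View pics/crop.png

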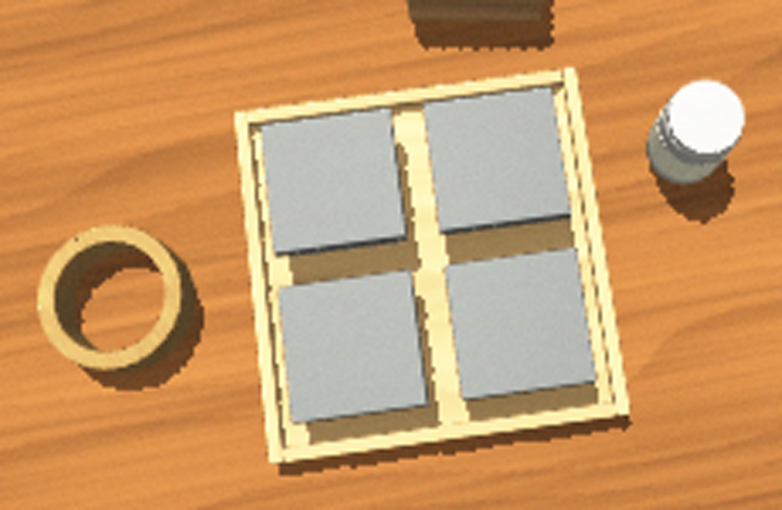

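Call:
send_rows([
  [[0, 0, 0], -0.1],
  [[0, 0, 0], -0.1],
  [[0, 0, 0], -0.1],
  [[0, 0, 0], -0.1],
  [[0, 0, 0], 0],
], gripper=1.0)

```text
time_s: 1.07
position: [0.2796, 0.559, 0.2228]
tcp_rot: [[0.045, 0.999, 0.0], [0.999, -0.045, 0.0], [0.0, 0.0, -1.0]]
force: [0.5, -0.7, 0.6]
opening: 0.705
```

```bash
cat >> h.py <<'E'
C=np.array([.5836,.0604]);th=np.radians(-3.12)
X=np.array([np.cos(th),np.sin(th)]);Y=np.array([-np.sin(th),np.cos(th)])
S={1:(-56,56),2:(-56,-56),3:(56,56),4:(56,-56)}
def rep(k,ox,oy,z):
    s=bot.read_state();R=np.array(s["tcp_rot"]);p=np.array(s["position"])
    a,b=S[k];g=C+X*(a+ox)/1000+Y*(b+oy)/1000
    d=R.T@(np.array([*g,z])-p)*1000
    dy=np.degrees(np.arctan2(R[1,0],R[0,0]))
    print("t",round(s["time_s"],2),"pos",np.round(p,4),"F",np.round(s["force"],1),"open",round(s["opening"],2),"yaw",round(dy,1),"want",86.9,"goal",g.round(4),"tool shift mm",d.round(1),"tray off",np.round([(p[:2]-C)@X*1000-a,(p[:2]-C)@Y*1000-b],1),"M",np.round(s["moment"],2))
E
python3 -c "
from h import *
rep(1,28,0,.1)"
```

```text
t 1.07 pos [0.2796 0.559  0.2228] F [ 0.5 -0.7  0.6] open 0.71 yaw 87.4 want 86.9 goal [0.5587 0.1178] tool shift mm [-428.1  298.8  122.7] tray off [-274.7  425.3] M [-0.06  0.05  0.02]
```

Call:
send_rows([
  [[-28, 20, 0], 0],
  [[-28, 20, 0], 0],
  [[-28, 20, 0], 0],
  [[-28, 20, 0], 0],
  [[-28, 20, 0], 0],
])

```text
time_s: 1.48
position: [0.372, 0.4167, 0.2226]
tcp_rot: [[0.047, 0.999, 0.002], [0.999, -0.047, 0.007], [0.007, 0.002, -1.0]]
force: [0.7, 0.1, 0.1]
opening: 0.326
```

Call:
send_rows([
  [[-28, 20, 0], 0],
  [[-28, 20, 0], 0],
  [[-28, 20, 0], 0],
  [[-28, 20, 0], 0],
  [[-28, 20, 0], 0],
])

```text
time_s: 1.9
position: [0.4683, 0.2648, 0.2229]
tcp_rot: [[0.06, 0.998, 0.005], [0.998, -0.06, 0.008], [0.009, 0.004, -1.0]]
force: [0.5, -0.6, 0.4]
opening: 0.022
```

```bash
python3 -c "
from h import *
rep(1,28,0,.1)"
```

```text
t 1.9 pos [0.4683 0.2648 0.2229] F [ 0.5 -0.6  0.4] open 0.02 yaw 86.6 want 86.9 goal [0.5587 0.1178] tool shift mm [-142.3   98.6  122.1] tray off [-70.3 141.8] M [ 0.03 -0.09 -0.04]
```

Call:
send_rows([
  [[-30, 20, 15], 0],
  [[-30, 20, 25], 0],
  [[-30, 20, 25], 0],
  [[-25, 20, 25], 0],
  [[-10, 8, 10], 0],
])

```text
time_s: 2.32
position: [0.5569, 0.1311, 0.1287]
tcp_rot: [[0.078, 0.997, 0.023], [0.997, -0.078, 0.011], [0.012, 0.022, -1.0]]
force: [0.0, -0.2, 0.3]
opening: 0.009
```

```bash
python3 -c "
from h import *
rep(1,28,0,.1)"
```

```text
t 2.32 pos [0.5569 0.1311 0.1287] F [ 0.  -0.2  0.3] open 0.01 yaw 85.5 want 86.9 goal [0.5587 0.1178] tool shift mm [-13.4   2.2  28.6] tray off [25.5 13.1] M [ 0.05  0.07 -0.03]
```

Call:
send_rows([
  [[-8, 1, 10], -0.02],
  [[-5, 1, 10], 0],
  [[0, 0, 5], 0],
  [[0, 0, 2], 0],
  [[0, 0, 0], 0],
])

```text
time_s: 2.73
position: [0.5598, 0.1156, 0.098]
tcp_rot: [[0.072, 0.997, 0.021], [0.997, -0.072, 0.011], [0.013, 0.02, -1.0]]
force: [-0.7, -0.3, -1.0]
opening: 0.008
```

```bash
python3 -c "
from h import *
rep(1,28,0,.1)"
```

```text
t 2.73 pos [0.5598 0.1156 0.098 ] F [-0.7 -0.3 -1. ] open 0.01 yaw 85.9 want 86.9 goal [0.5587 0.1178] tool shift mm [ 2.2 -1.3 -2. ] tray off [29.3 -2.2] M [-0.01  0.01  0.  ]
```

Call:
send_rows([
  [[0, 0, 4], 0],
  [[0, 0, 4], 0],
  [[0, 0, 4], 0],
  [[0, 0, 3], 0],
  [[0, 0, 2], 0],
])

```text
time_s: 3.15
position: [0.5605, 0.1199, 0.0827]
tcp_rot: [[0.067, 0.997, 0.026], [0.998, -0.068, 0.012], [0.014, 0.025, -1.0]]
force: [0.1, 0.6, 0.2]
opening: 0.003
```

Call:
send_rows([
  [[0, 0, 1], 0],
  [[0, 0, 1], 0],
  [[0, 0, 1], 0],
  [[0, 0, 1], 0],
  [[0, 0, 1], 0],
])

```text
time_s: 3.57
position: [0.5604, 0.1205, 0.0792]
tcp_rot: [[0.067, 0.997, 0.026], [0.998, -0.067, 0.012], [0.014, 0.025, -1.0]]
force: [-1.0, -0.6, 8.2]
opening: 0.004
```

Call:
send_rows([
  [[0, 0, -1], 0],
  [[0, 0, 0], 0],
  [[0, 0, 0], 0],
  [[0, 0, 0], 0],
  [[0, 0, 0], 0],
])

```text
time_s: 3.98
position: [0.5611, 0.1201, 0.0809]
tcp_rot: [[0.067, 0.997, 0.027], [0.998, -0.068, 0.012], [0.014, 0.027, -1.0]]
force: [-0.0, 0.8, -0.4]
opening: 0.005
```

Call:
send_rows([
  [[0, 0, 1], 0],
  [[0, 0, 1], 0],
  [[0, 0, 1], 0],
  [[0, 0, 1.5], 0],
  [[0, 0, 1.5], 0],
])

```text
time_s: 4.4
position: [0.5613, 0.1201, 0.0792]
tcp_rot: [[0.067, 0.997, 0.027], [0.998, -0.067, 0.012], [0.014, 0.027, -1.0]]
force: [-4.0, -0.7, 11.9]
opening: 0.008
```

Place_1 is rigid: it was free at 80.9 mm and stopped hard at 79.2 mm. Next is place_3.

Call:
send_rows([
  [[0, 0, -8], 0],
  [[0, 5, -10], 0],
  [[0, 20, 0], 0],
  [[0, 20, 0], 0],
  [[0, 8, 0], 0],
])

```text
time_s: 4.82
position: [0.6116, 0.1168, 0.1004]
tcp_rot: [[0.066, 0.998, 0.023], [0.998, -0.066, 0.012], [0.013, 0.022, -1.0]]
force: [0.9, 0.3, 0.6]
opening: 0.004
```

```bash
python3 -c "
from h import *
rep(3,-28,0,.087)"
```

```text
t 4.82 pos [0.6116 0.1168 0.1004] F [0.9 0.3 0.6] open 0.0 yaw 86.2 want 86.9 goal [0.6146 0.1148] tool shift mm [-2.   2.8 13.4] tray off [-31.1   1.8] M [ 0.03 -0.01 -0.04]
```

Call:
send_rows([
  [[-1, 1, 4], 0],
  [[0, 0, 4], 0],
  [[0, 0, 4], 0],
  [[0, 0, 2], 0],
  [[0, 0, 1], 0],
])

```text
time_s: 5.23
position: [0.6112, 0.1157, 0.0829]
tcp_rot: [[0.066, 0.998, 0.02], [0.998, -0.066, 0.012], [0.013, 0.019, -1.0]]
force: [-0.2, 0.3, -0.1]
opening: 0.007
```

Call:
send_rows([
  [[0, 0, 1], 0],
  [[0, 0, 1], 0],
  [[0, 0, 1], 0],
  [[0, 0, 1], 0],
  [[0, 0, 1], 0],
])

```text
time_s: 5.65
position: [0.609, 0.116, 0.0769]
tcp_rot: [[0.066, 0.998, 0.016], [0.998, -0.066, 0.012], [0.013, 0.016, -1.0]]
force: [-0.3, -0.6, 1.7]
opening: 0.005
```

Call:
send_rows([
  [[0, 0, 0.5], 0],
  [[0, 0, 0.5], 0],
  [[0, 0, 0.5], 0],
  [[0, 0, 0.5], 0],
  [[0, 0, 0.5], 0],
])

```text
time_s: 6.07
position: [0.6091, 0.116, 0.0761]
tcp_rot: [[0.065, 0.998, 0.017], [0.998, -0.066, 0.012], [0.013, 0.016, -1.0]]
force: [-1.4, 0.9, 4.9]
opening: 0.002
```

Call:
send_rows([
  [[0, 0, 1], 0],
  [[0, 0, 1], 0],
  [[0, 0, 1], 0],
  [[0, 0, 1], 0],
  [[0, 0, 1], 0],
])

```text
time_s: 6.48
position: [0.6092, 0.116, 0.0756]
tcp_rot: [[0.065, 0.998, 0.019], [0.998, -0.065, 0.011], [0.012, 0.018, -1.0]]
force: [-2.7, -0.0, 8.0]
opening: 0.005
```

Call:
send_rows([
  [[0, 0, -1], 0],
  [[0, 0, 0], 0],
  [[0, 0, 0], 0],
  [[0, 0, 0], 0],
  [[0, 0, 0], 0],
])

```text
time_s: 6.9
position: [0.609, 0.116, 0.0765]
tcp_rot: [[0.065, 0.998, 0.019], [0.998, -0.065, 0.011], [0.012, 0.018, -1.0]]
force: [-0.4, -0.0, 2.9]
opening: 0.006
```

Call:
send_rows([
  [[0, 0, 0], 0],
  [[0, 0, 0], 0],
  [[0, 0, 0], 0],
  [[0, 0, 0], 0],
  [[0, 0, 0], 0],
])

```text
time_s: 7.32
position: [0.6091, 0.116, 0.0764]
tcp_rot: [[0.065, 0.998, 0.018], [0.998, -0.065, 0.011], [0.012, 0.017, -1.0]]
force: [-0.4, -0.4, 3.0]
opening: 0.008
```

Call:
send_rows([
  [[0, 0, 2], 0],
  [[0, 0, 2], 0],
  [[0, 0, 2], 0],
  [[0, 0, 2], 0],
  [[0, 0, 2], 0],
])

```text
time_s: 7.73
position: [0.6095, 0.116, 0.075]
tcp_rot: [[0.064, 0.998, 0.02], [0.998, -0.064, 0.01], [0.012, 0.02, -1.0]]
force: [-5.1, -0.7, 13.5]
opening: 0.006
```

Call:
send_rows([
  [[0, 0, -2.5], 0],
  [[0, 0, 0], 0],
  [[0, 0, 0], 0],
  [[0, 0, 0], 0],
  [[0, 0, 0], 0],
])

```text
time_s: 8.15
position: [0.6094, 0.116, 0.0777]
tcp_rot: [[0.064, 0.998, 0.021], [0.998, -0.064, 0.01], [0.012, 0.021, -1.0]]
force: [-1.2, -0.4, 1.4]
opening: 0.005
```

Call:
send_rows([
  [[0, 0, -1], 0],
  [[0, 0, 0], 0],
  [[0, 0, 0], 0],
  [[0, 0, 0], 0],
  [[0, 0, 0], 0],
])

```text
time_s: 8.57
position: [0.6094, 0.116, 0.0773]
tcp_rot: [[0.064, 0.998, 0.02], [0.998, -0.064, 0.011], [0.012, 0.019, -1.0]]
force: [-0.8, -0.3, 2.2]
opening: 0.004
```

Call:
send_rows([
  [[0, 0, -1], 0],
  [[0, 0, 0], 0],
  [[0, 0, 0], 0],
  [[0, 0, 0], 0],
  [[0, 0, 0], 0],
])

```text
time_s: 8.98
position: [0.6095, 0.116, 0.0783]
tcp_rot: [[0.064, 0.998, 0.02], [0.998, -0.064, 0.011], [0.012, 0.02, -1.0]]
force: [0.3, -0.3, 0.5]
opening: 0.006
```

Place_3 gives softly: about 0 N at 78.5 mm, 3 N at 76.4 mm, then stiff. It's likely the loose one, so I'll confirm at its middle.

Call:
send_rows([
  [[0, 0, -6], 0],
  [[0, 15, -2], 0],
  [[0, 15, 0], 0],
  [[0, 3, 0], 0],
  [[0, 0, 0], 0],
])

```text
time_s: 9.4
position: [0.6414, 0.1141, 0.0877]
tcp_rot: [[0.064, 0.998, 0.017], [0.998, -0.064, 0.011], [0.012, 0.016, -1.0]]
force: [-0.8, 0.1, 0.9]
opening: 0.001
```

```bash
python3 -c "
from h import *
rep(3,0,0,.082)"
```

```text
t 9.4 pos [0.6414 0.1141 0.0877] F [-0.8  0.1  0.9] open 0.0 yaw 86.4 want 86.9 goal [0.6426 0.1133] tool shift mm [-0.8  1.1  5.7] tray off [-1.2  0.8] M [ 0.04  0.01 -0.01]
```

Call:
send_rows([
  [[0, 1, 3], 0],
  [[0, 0, 3], 0],
  [[0, 0, 1], 0],
  [[0, 0, 1], 0],
  [[0, 0, 1], 0],
])

```text
time_s: 9.82
position: [0.6412, 0.1142, 0.0786]
tcp_rot: [[0.063, 0.998, 0.017], [0.998, -0.063, 0.011], [0.012, 0.016, -1.0]]
force: [-0.4, 0.5, 2.8]
opening: 0.006
```

Call:
send_rows([
  [[0, 0, 1], 0],
  [[0, 0, 1], 0],
  [[0, 0, 1], 0],
  [[0, 0, 1], 0],
  [[0, 0, 1], 0],
])

```text
time_s: 10.23
position: [0.6412, 0.1142, 0.0762]
tcp_rot: [[0.063, 0.998, 0.018], [0.998, -0.063, 0.01], [0.011, 0.018, -1.0]]
force: [-1.6, -0.2, 6.7]
opening: 0.003
```

It's springy at the middle at about 1.5 N/mm, so place_3 is the loose lid. I'll press it home.

Call:
send_rows([
  [[0, 0, 1.5], 0],
  [[0, 0, 1.5], 0],
  [[0, 0, 1.5], 0],
  [[0, 0, 1.5], 0],
  [[0, 0, 1.5], 0],
])

```text
time_s: 10.65
position: [0.6413, 0.1143, 0.075]
tcp_rot: [[0.062, 0.998, 0.02], [0.998, -0.062, 0.01], [0.011, 0.019, -1.0]]
force: [-1.9, -0.8, 10.3]
opening: 0.007
```

Call:
send_rows([
  [[0, 0, 2], 0],
  [[0, 0, 2], 0],
  [[0, 0, 2], 0],
  [[0, 0, 2], 0],
  [[0, 0, 2], 0],
])

```text
time_s: 11.07
position: [0.6413, 0.1143, 0.0749]
tcp_rot: [[0.061, 0.998, 0.022], [0.998, -0.061, 0.009], [0.01, 0.021, -1.0]]
force: [-2.9, -1.4, 12.8]
opening: 0.004
```

Call:
send_rows([
  [[0, 0, 2.4], 0],
  [[0, 0, 2.4], 0],
  [[0, 0, 2.4], 0],
  [[0, 0, 2.4], 0],
  [[0, 0, 2.4], 0],
])

```text
time_s: 11.48
position: [0.6413, 0.1143, 0.0748]
tcp_rot: [[0.059, 0.998, 0.024], [0.998, -0.059, 0.008], [0.009, 0.024, -1.0]]
force: [-4.0, -0.9, 15.0]
opening: 0.001
```

Run:
```python
from h import *
for n in("top","scene"):
    c=capture(n);cv2.imwrite(f"pics/{n}1.png",c["image"])
    for t in("can","block","tape"):
        for r in place_of(n,t)[:1]: print(n,t,np.round(r["xy"],1),round(r["p"],2),np.round(cast(c,r["xy"],0),3))
a=cv2.imread("pics/top1.png");b=cv2.imread("pics/scene1.png")
cv2.imwrite("pics/both.png",np.hstack([cv2.resize(a[110:300,110:360],(400,304)),cv2.resize(b[130:300,140:380],(400,304))]))
rep(3,0,0,.075)
```

```text
top can [320.1 196.8] 0.89 [ 0.625 -0.138  0.   ]
top block [257.6 141.4] 0.63 [ 0.8   -0.011  0.   ]
top tape [156.4 241.3] 0.89 [0.591 0.283 0.   ]
scene can [176.6 232.3] 0.96 [ 0.647 -0.143  0.   ]
scene block [233.9 275.9] 0.96 [ 0.804 -0.015  0.   ]
scene tape [344.1 211.6] 0.6 [0.605 0.28  0.   ]
t 11.88 pos [0.6413 0.1143 0.0749] F [-3.6 -1.  14. ] open 0.01 yaw 86.6 want 86.9 goal [0.6426 0.1133] tool shift mm [-1.   1.3 -0.1] tray off [-1.3  1. ] M [-0.14  0.72  0.02]
```

View pics/both.png

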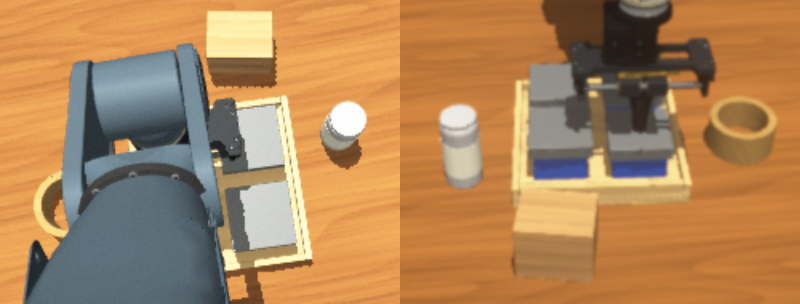

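The picture shows the fingertips on the middle of the far +y lid, near (640,120) in the right half, with all the bystanders where they stood. The push is steady at about 14 N, inside 12–18 N, at a constant height. I'm handing in.

```bash
python3 -c "
from h import *
print(bot.hand_in());rep(3,0,0,.075)"
```

```text
the job is handed in; nothing more can be done
None
the job is handed in; nothing more can be done
```

The loose lid is place_3 (far row, +y side). I pressed it home and handed in while still holding it down at its middle; no verdict is reported.

- **Finding it:** Place_1 was rigid, stopping hard at 79.2 mm. Place_3 gave way under a light push of about 2–3 N on its near edge. I didn't need to press place_2 or place_4.
- **Rocking:** I worked out a tilt of about 0.06–0.08 rad from the tip height and force. I didn't see the tilt in a picture.
- **Pressing home:** At its middle, place_3 sank at about 1.5 N/mm from roughly 80.9 mm to a hard stop at 74.9 mm. That is about 6 mm of travel, and the end height is within the 69–75 mm given for home.
- **Last checks:** The push was steady at 14–15 N, with the tip about 1.6 mm from the lid's middle and its height constant. The tool itself leaned about 1.4°, with about 4 N sideways on the tip. I have no direct reading of whether the lid is level.
- **Bystanders:** In the pictures the can, block and tape core look unmoved. The position estimates differed by up to 8 mm between the first and last pictures, and the two cameras differ by up to about 20 mm, so I put this down to network error.

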